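Centre-punch the blue layout mark

TASK

Take the spring-loaded centre punch by its sleeve, stand it upright on the blue-painted blank with its foot centred on the crossing of the scribed lines, and press it straight down until its spring trips with a snap. Then let go and leave it standing there with its sleeve sprung back up. Do not set it off anywhere else, such as on the red blank.

Things in the scene. Friction and masses are not known exactly. Their poses are not given: they have to be found in the camera images.
- punch: Automatic centre punch, upright, round, 108 mm high, 0.5 kg. Origin: centre of underside; z up. Dark foot 60 mm across (6 mm rim, tapering to a stem); on the stem slides the sleeve. Heights over the underside: brass collar 40 mm across at 38-46 mm, ribbed steel grip 28 mm across at 46-98 mm (hold here; the collar stops fingers slipping down), brass cap 32 mm across to 108 mm.
- punch_sleeve (a joint): Sleeve pushed down towards the foot, m: 0 up at rest, 0.0125 fully down (hard stop). Resistance grows from 3 N to about 11 N near 6 to 8 mm, then the spring trips and it collapses to about 3 N; it has surely gone off beyond 0.0105. Released, the sleeve springs back to 0 and the punch stays standing.
- blue_mark (a point): Crossing of the white scribed lines on the metal blank with the blue spot: the place to punch. The blank is a square plate 120 x 120 x 10 mm screwed to the worktop; spot 92 mm across, lines 112 mm long, parallel to its sides. The point is the centre of the plate's upper face, 10 mm above the worktop; x, y along the lines, z up.
- red_mark (a point): The same point on the other, identical blank, whose spot is red: not to be punched.
Mind the look-alikes: they are no part of the job. Of the things shaped like the punch, the dark steel one is meant.

How it is judged:
By the outcome, as a careful person would: the job done as asked, in the order asked, and still so for the second after the job is handed in, with the robot touching nothing.
It also fails if it takes over 38 s, if anything falls off the work surface, if the arm or the gripper's body presses on something with over 40 N, if the wrist force passes 120 N, or if a joint passes its speed limit or range.

ROBOT

A 6-joint arm with a two-finger parallel gripper is mounted at the origin on a cart in front of the work surface, level with it; the furniture and walls round the work are solid. World frame = base frame: x ahead of the robot, y to its left, z up, the work surface at z = 0. Lengths are in m, angles in rad, forces in N, time in s.
With the tool pointing down it reaches from about 0.375 to 0.9 m from the base axis. Payload 3.1 kg.
Tool frame: the origin (TCP) lies at the very end of the fingers, on their centre line; the grasp point (between the pads) lies 19 mm behind it (manip.pinch_z is the distance from the TCP to the grasp point, in m); z points along the fingers, y is the direction in which the jaws open and shut (so a half turn about z gives the same grasp; the last joint's range is limited). The gripper opens to 85 mm and grips with 20 to 120 N. Pads are 22 mm wide; open, the fingers measure 114 mm over their backs; the gripper's body (76 mm by 85 mm) begins 54 mm behind the grasp point. The pads swing forward as they close: fully open they stand 13 mm farther back than shut.
Start: joints at [0.976, 0.527, 1.433, -0, 1.181, -0.178], TCP at [0.253, 0.571, 0.231] pointing down, gripper open.
Joint ranges: [-3.08, 3.08], [-0.75, 2.2], [0.22, 2.44], [-1.43, 4.57], [0, 2.65], [-2.85, 2.85]. Speed limits (rad/s): [2.79, 2.79, 3.14, 3.14, 3.14, 3.14].

INTERFACE

Orientations are given as a unit quaternion [x, y, z, w].
In Python, from station import manip gives the robot as it stands.
- The arm moves only by the tool drive_tool, never from a script. Its argument "increments" is a list of rows, each a list of 7 numbers: the closure in counts, from 0 (fully open) to 255 (shut), then the shift along the tool's x, y, z in cm, then the turn, a rotation vector about the tool's x, y, z in rad. A call has 1 to 20 rows; each row is the pose to reach, as a shift and turn from the pose commanded when the call began, along the tool's axes at that moment; what a row does not reach only later rows make up. A row lasts 1/10 s, in which the tool goes at most 50 mm and 8.59 degrees, less where a joint would pass 70% of its speed; a pose out of reach is approached as far as the arm can. A call with a gripper value outside its range is refused whole. The fingers move at their own pace and stop on an object; "force" is the grip in N (left out, the last holds). Time passes only in rows, so rows that repeat a pose let the fingers close. It gives the time, the measured TCP pose, the force and the opening at its end, in the units of the state.
- manip.sense(): the state, without advancing time (a new reading comes with each control period).
- manip.snapshot(name): name is "scene" or "top"; returns the picture (480x640x3 uint8, red, green, blue); there is no depth.
- manip.camera_model(name): a dict with "mtx" (3x3 intrinsics, pixels), "cam_to_world" (4x4, takes a point from camera to world coordinates). Camera axes: x right, y down, z forward; pixel columns grow to the right and rows downward; lengths in m; the calibration is good to about 2 mm. A picture is of the moment at which its call begins. camera_model takes no time and is no camera call.
- manip.sign_off(): hands the job in, once; it reports no verdict.
The state is a dict: "t": time; "q": joint angles; "qd": joint speeds; "tau": joint torques, N m; "tcp_pos": TCP position; "tool_rot": TCP orientation; "force": force on the tool from outside, world axes, zero at the start; "ft_torque": the same for the moment, N m; "finger_gap": opening from 0.0 (shut) to 1.0 (fully open).
Only numpy, scipy, OpenCV 4.12 (cv2) and the standard library are available. Lean on these libraries where they do the work, as an engineer would, in place of code of your own. Each camera call takes 0.05 s, during which the arm holds its last target. There are 200 camera calls.

## Working session

There is one attempt and no reset: what is moved stays moved. The work goes in short steps, Python scripts to look and compute and a tool call to move; the robot and the scene stay as the last step left them, time stands still between calls to the robot, and variables do not carry over. Pictures are saved under pics/ and viewed, about 8 in all and at most 12, crops included, and the job is handed in when it is done.

Besides the shell and the picture viewer there is one more tool, called as a command line: name --pt "numbers of a row" for each row, then --argument value for the rest. drive_tool: Moves the arm, as the interface text tells. Its arguments: {"type":"object","properties":{"increments":{"type":"array","items":{"type":"array","items":{"type":"number"}}},"force":{"type":"number"}},"required":["increments"]}

```bash
mkdir -p pics; cat > h.py <<'E'
import numpy as np, cv2
from station import manip
def snap(n,f):
    im=manip.snapshot(n); cv2.imwrite('pics/'+f,im[:,:,::-1]); return im
def ray(n,uv,z):
    c=manip.camera_model(n); K=np.array(c['mtx']); T=np.array(c['cam_to_world'])
    d=T[:3,:3]@np.linalg.solve(K,[uv[0],uv[1],1.]); o=T[:3,3]
    return o+d*(z-o[2])/d[2]
def proj(n,p):
    c=manip.camera_model(n); K=np.array(c['mtx']); T=np.linalg.inv(np.array(c['cam_to_world']))
    q=K@(T[:3,:3]@np.array(p)+T[:3,3]); return q[:2]/q[2]
E
python3 - <<'E'
from h import *
snap('top','top1.png');snap('scene','scene1.png')
for n in('top','scene'): print(np.round(manip.camera_model(n)['cam_to_world'],3), np.round(manip.camera_model(n)['mtx'],1))
print(manip.sense())
E
```

```text
[[-0.005 -0.997  0.079  0.431]
 [-1.     0.006  0.016 -0.027]
 [-0.016 -0.079 -0.997  0.905]
 [ 0.     0.     0.     1.   ]] [[569.    0.  316.6]
 [  0.  569.  239.9]
 [  0.    0.    1. ]]
[[ 0.877 -0.315  0.362  0.208]
 [-0.48  -0.577  0.661 -0.596]
 [ 0.001 -0.754 -0.657  0.628]
 [ 0.     0.     0.     1.   ]] [[588.7   0.  327.7]
 [  0.  588.7 237.1]
 [  0.    0.    1. ]]
{'t': 0.1, 'q': array([ 9.75513202e-01,  5.28358657e-01,  1.43379256e+00,  3.58964421e-06,
        1.18140079e+00, -1.78516304e-01]), 'qd': array([-0.00069284, -0.00047877, -0.00151398,  0.0015919 , -0.00230829,
       -0.00140555]), 'tau': array([-2.11288284e-04, -4.43305886e+01, -1.78584981e+01, -2.22112876e-04,
        3.88432323e-03, -1.40989761e-05]), 'tcp_pos': array([0.25261378, 0.5709612 , 0.23043456]), 'tool_rot': array([ 2.06879123e-01,  9.78366020e-01, -9.06634776e-04, -3.71187361e-04]), 'force': array([-0.94746587,  0.07267421, -0.1415695 ]), 'ft_torque': array([0.03649614, 0.00080929, 0.00195708]), 'finger_gap': 0.9978632802038866}
```

View pics/top1.png

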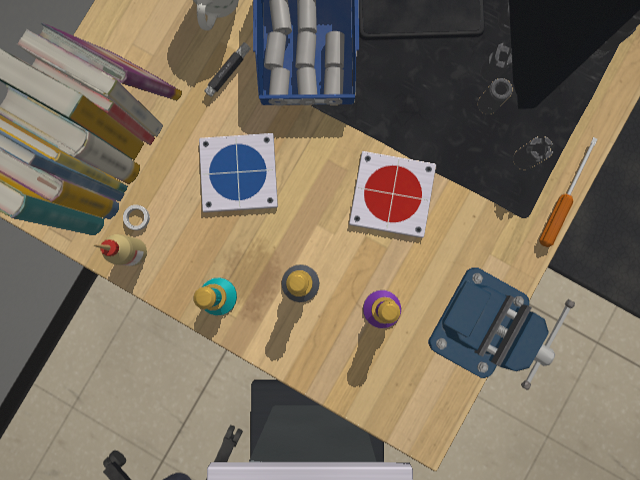

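View pics/scene1.png

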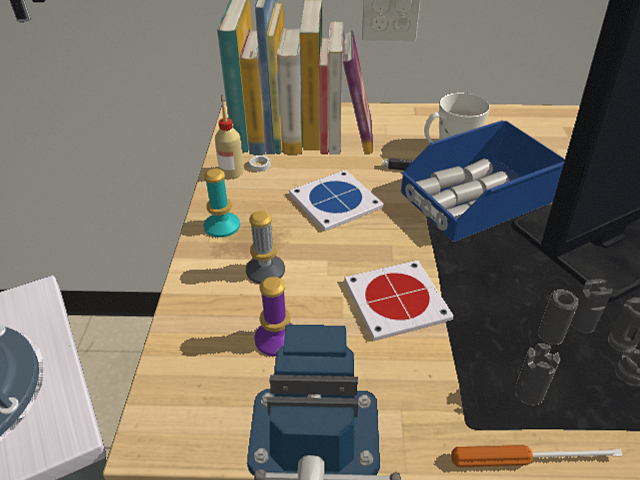

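The top view shows the dark punch at about (300,283), teal and purple look-alikes at (216,296) and (382,309), the blue blank at (238,172) and the red one at (393,194). In the scene view the dark punch's cap is at (260,218) and its foot at (265,268).

```bash
python3 - <<'E'
from h import *
t=cv2.imread('pics/top1.png'); s=cv2.imread('pics/scene1.png')
def blob(im,lo,hi,box):
    x0,y0,x1,y1=box; m=cv2.inRange(cv2.cvtColor(im,cv2.COLOR_BGR2HSV),lo,hi); k=np.zeros_like(m); k[y0:y1,x0:x1]=m[y0:y1,x0:x1]
    k=cv2.morphologyEx(k,cv2.MORPH_CLOSE,np.ones((5,5)))
    c=max(cv2.findContours(k,0,2)[0],key=cv2.contourArea); return c
def show(n,c,z,l):
    e=cv2.fitEllipse(cv2.convexHull(c)); p=ray(n,e[0],z); print(l,n,np.round(e[0],1),np.round(e[1],1),e[2],np.round(p,4))
blue=[(100,100,60),(125,255,255)]
show('top',blob(t,*blue,(200,130,277,217)),.01,'blue')
show('scene',blob(s,*blue,(290,170,384,230)),.01,'blue')
gold=[(15,120,90),(28,255,255)]
# cap in both, foot in top
show('top',blob(t,(10,150,80),(28,255,255),(283,262,318,305)),.108,'cap')
show('scene',blob(s,(10,130,80),(28,255,255),(245,205,275,228)),.103,'cap')
f=cv2.inRange(cv2.cvtColor(t,cv2.COLOR_BGR2HSV),(0,0,0),(180,110,110)); 
show('top',blob(t,(0,0,0),(180,110,95),(275,255,325,303)),.006,'foot')
show('scene',blob(s,(0,0,0),(180,110,95),(240,255,290,290)),.004,'foot')
# scribed lines: plate orientation
m=cv2.inRange(cv2.cvtColor(t,cv2.COLOR_BGR2HSV),(0,0,150),(180,60,255)); k=np.zeros_like(m);k[128:222,192:285]=m[128:222,192:285]
c=max(cv2.findContours(k,0,2)[0],key=cv2.contourArea); r=cv2.minAreaRect(c); print(r)
b=np.array([ray('top',p,.01) for p in cv2.boxPoints(r)]); print(np.round(b,3),np.round(b.mean(0),4))
cv2.imwrite('pics/crop.png',np.hstack([cv2.resize(t[130:330,190:340],None,fx=3,fy=3),cv2.resize(s[160:290,230:330],(350,600))])[:600,:800])
E
```

```text
blue top [237.4 171.7] [55.3 56.9] 71.47888946533203 [0.6122 0.1125 0.01  ]
blue scene [335.4 196.6] [31.1 52. ] 90.74068450927734 [0.611  0.1119 0.01  ]
cap top [299.  282.9] [24.5 25. ] 99.48020935058594 [0.4342 0.01   0.108 ]
cap scene [260.5 218.7] [16.1 21.9] 85.02984619140625 [0.4328 0.0108 0.103 ]
foot top [299.8 283.7] [36.2 37.6] 98.51885223388672 [0.4333 0.0134 0.006 ]
foot scene [261.4 267.1] [26.7 35.8] 51.11151885986328 [0.4295 0.018  0.004 ]
((237.68875122070312, 171.51943969726562), (73.73113250732422, 75.16584014892578), 86.42366790771484)
[[0.669 0.176 0.01 ]
 [0.676 0.056 0.01 ]
 [0.557 0.048 0.01 ]
 [0.55  0.168 0.01 ]] [0.6128 0.1121 0.01  ]
```

View pics/crop.png

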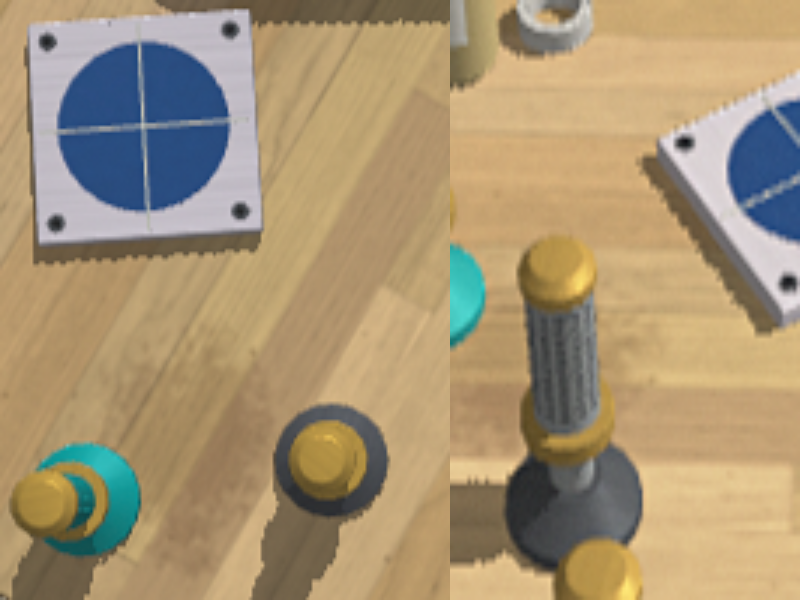

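Both views agree on the punch at about (0.4335, 0.012) and the blue mark at (0.612, 0.112). The crop confirms the lines cross there. I'll move to a hover over the punch, keeping the tool orientation.

drive_tool --pt "0 -39.2 -43.8 3 0 0 0" --pt "0 -39.2 -43.8 3 0 0 0" --pt "0 -39.2 -43.8 3 0 0 0" --pt "0 -39.2 -43.8 3 0 0 0" --pt "0 -39.2 -43.8 3 0 0 0" --pt "0 -39.2 -43.8 3 0 0 0" --pt "0 -39.2 -43.8 3 0 0 0" --pt "0 -39.2 -43.8 3 0 0 0" --pt "0 -39.2 -43.8 3 0 0 0" --pt "0 -39.2 -43.8 3 0 0 0" --pt "0 -39.2 -43.8 3 0 0 0" --pt "0 -39.2 -43.8 3 0 0 0" --pt "0 -39.2 -43.8 3 0 0 0" --pt "0 -39.2 -43.8 3 0 0 0" --pt "0 -39.2 -43.8 3 0 0 0" --pt "0 -39.2 -43.8 3 0 0 0" --force 50

```text
t: 1.7
tcp_pos: [0.4333, 0.0137, 0.2012]
tool_rot: [0.206, 0.979, 0.0, -0.0]
force: [1.1, -0.9, 0.2]
finger_gap: 1.0
```

drive_tool --pt "0 0 0 3 0 0 0" --pt "0 0 0 6 0 0 0" --pt "0 0 0 9 0 0 0" --pt "0 0 0 11 0 0 0" --pt "0 0 0 13 0 0 0" --pt "0 0 0 14.6 0 0 0" --pt "0 0 0 14.6 0 0 0" --pt "0 0 0 14.6 0 0 0"

```text
t: 2.5
tcp_pos: [0.4339, 0.0132, 0.0554]
tool_rot: [0.206, 0.979, 0.0, -0.0]
force: [-0.3, 0.0, -0.0]
finger_gap: 0.999
```

```bash
python3 - <<'E'
from h import *
s=snap('scene','s2.png'); t=snap('top','t2.png')
st=manip.sense(); print(st['tcp_pos'],st['force'])
cv2.imwrite('pics/c2.png',np.hstack([cv2.resize(a,(400,600)) for a in (s[140:350,170:310,::-1],t[180:330,250:350,::-1])]))
E
```

```text
[0.43457216 0.01272825 0.05610747] [ 0.55601083  0.24858647 -0.91378314]
```

View pics/c2.png

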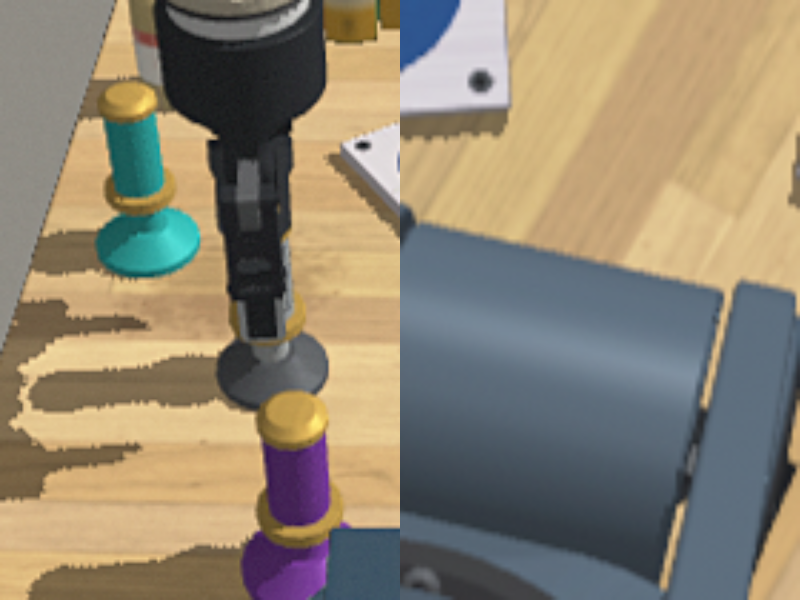

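The fingers straddle the dark punch, with the tips just above its collar at about (262,325) in the crop. Closing now.

drive_tool --pt "255 0 0 0 0 0 0" --pt "255 0 0 0 0 0 0" --pt "255 0 0 0 0 0 0" --pt "255 0 0 0 0 0 0" --pt "255 0 0 0 0 0 0" --pt "255 0 0 0 0 0 0" --pt "255 0 0 0 0 0 0" --pt "255 0 0 0 0 0 0" --pt "255 0 0 0 0 0 0" --pt "255 0 0 0 0 0 0" --force 50

```text
t: 3.6
tcp_pos: [0.4343, 0.0123, 0.0553]
tool_rot: [0.207, 0.978, 0.0, 0.0]
force: [0.8, 2.7, 2.1]
finger_gap: 0.321
```

```bash
python3 - <<'E'
from h import *
st=manip.sense(); print(st['tcp_pos'],st['force'],st['finger_gap'],st['tool_rot'])
E
```

```text
[0.43427962 0.01229912 0.05534028] [0.81786852 2.68837812 2.14118024] 0.3211394295016627 [2.06942263e-01 9.78353140e-01 3.23234535e-05 1.81238029e-04]
```

drive_tool --pt "255 0 0 -2 0 0 0" --pt "255 0 0 -4 0 0 0" --pt "255 -1 1.3 -5 0 0 0" --pt "255 -3 4 -5 0 0 0" --pt "255 -5 6.7 -5 0 0 0" --pt "255 -7 9.4 -5 0 0 0" --pt "255 -9 12 -5 0 0 0" --pt "255 -10.7 14.3 -4 0 0 0" --pt "255 -11.7 15.6 -3 0 0 0" --pt "255 -12.2 16.3 -2.5 0 0 0" --pt "255 -12.2 16.3 -2.5 0 0 0" --pt "255 -12.2 16.3 -2.5 0 0 0" --pt "255 -12.2 16.3 -2.5 0 0 0" --pt "255 -12.2 16.3 -2.5 0 0 0"

```text
t: 5.0
tcp_pos: [0.611, 0.1114, 0.0807]
tool_rot: [0.207, 0.978, -0.0, -0.0]
force: [0.1, 0.2, -4.7]
finger_gap: 0.316
```

```bash
python3 - <<'E'
from h import *
st=manip.sense(); print(st['tcp_pos'],st['force'],st['finger_gap'])
s=snap('scene','s3.png'); t=snap('top','t3.png')
cv2.imwrite('pics/c3.png',np.hstack([cv2.resize(a,(400,600)) for a in (s[90:240,280:380,::-1],t[110:230,200:280,::-1])]))
E
```

```text
[0.61099068 0.11142367 0.08073518] [ 0.14224051  0.15920056 -4.68576178] 0.3162705274264612
```

View pics/c3.png

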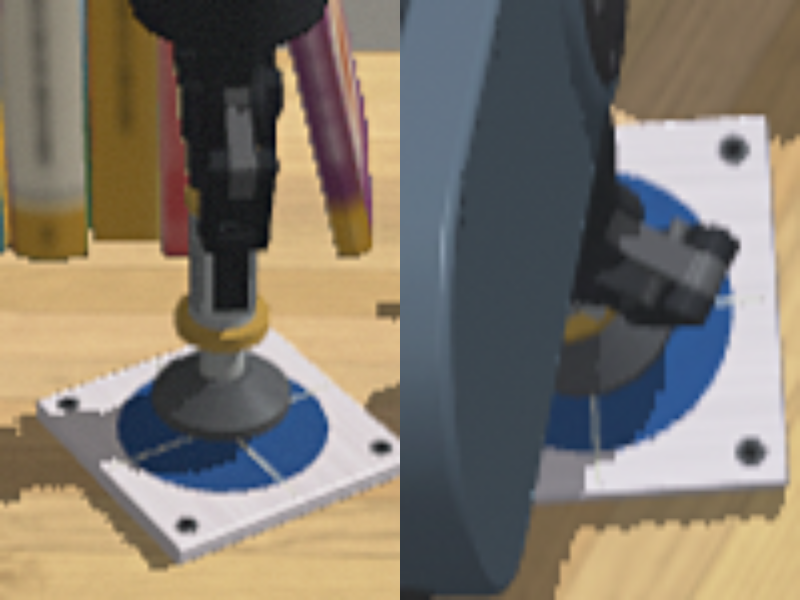

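The punch hangs upright above the blue spot: in the crop the foot rim runs from (152,395) to (295,390) with its bottom at (225,438). I'll measure the foot against the spot.

```bash
python3 - <<'E'
from h import *
st=manip.sense(); p=st['tcp_pos']; print(p)
s=cv2.imread('pics/s3.png'); h=cv2.cvtColor(s,cv2.COLOR_BGR2HSV)
m=((h[...,1]<110)&(h[...,2]<110)).astype(np.uint8)*255
k=np.zeros_like(m);k[177:202,312:360]=m[177:202,312:360]
c=max(cv2.findContours(k,0,2)[0],key=cv2.contourArea); q=cv2.convexHull(c)[:,0]
print('foot bbox',q.min(0),q.max(0)+1)
a=np.linspace(0,2*np.pi,200)
for z0 in (.025,):
    P=np.array([proj('scene',[p[0]+.03*np.cos(t),p[1]+.03*np.sin(t),z]) for t in a for z in (z0,z0+.006)]); print('pred at TCP',P.min(0),P.max(0))
# centre correction per px
J=np.array([proj('scene',p+[.01,0,0])-proj('scene',p),proj('scene',p+[0,.01,0])-proj('scene',p)]).T/10; print('px/mm',J)
print('mark pred (.612,.1122)',proj('scene',[.612,.1122,.01]))
E
```

```text
[0.61142388 0.11154934 0.08085456]
foot bbox [318 177] [352 202]
pred at TCP [318.25024961 176.64840918] [353.36719837 200.32708758]
px/mm [[ 0.52563126 -0.29377635]
 [-0.16195384 -0.29625844]]
mark pred (.612,.1122) [335.7920744  196.34667135]
```

The foot matches the TCP prediction to within about 1 px (under 2 mm), and the TCP is within 1 mm of the mark. Lowering to contact.

drive_tool --pt "255 0 0.05 0.5 0 0 0" --pt "255 0 0.05 0.9 0 0 0" --pt "255 0 0.05 1.2 0 0 0" --pt "255 0 0.05 1.4 0 0 0" --pt "255 0 0.05 1.5 0 0 0" --pt "255 0 0.05 1.55 0 0 0" --pt "255 0 0.05 1.55 0 0 0" --pt "255 0 0.05 1.55 0 0 0" --pt "255 0 0.05 1.55 0 0 0"

```text
t: 6.0
tcp_pos: [0.6116, 0.1124, 0.0652]
tool_rot: [0.207, 0.978, -0.0, -0.0]
force: [-2.6, 0.1, 2.7]
finger_gap: 0.317
```

```bash
python3 - <<'E'
from h import *
s=snap('scene','s4.png'); t=snap('top','t4.png')
st=manip.sense(); print(st['tcp_pos'],st['force'],st['finger_gap'])
cv2.imwrite('pics/c4.png',np.hstack([cv2.resize(a,(400,600),interpolation=2) for a in (s[120:240,295:375,::-1],t[110:230,200:280,::-1])]))
E
```

```text
[0.61155687 0.11242579 0.06499685] [-4.03129389 -0.59085699  3.76206016] 0.31676079913128335
```

View pics/c4.png

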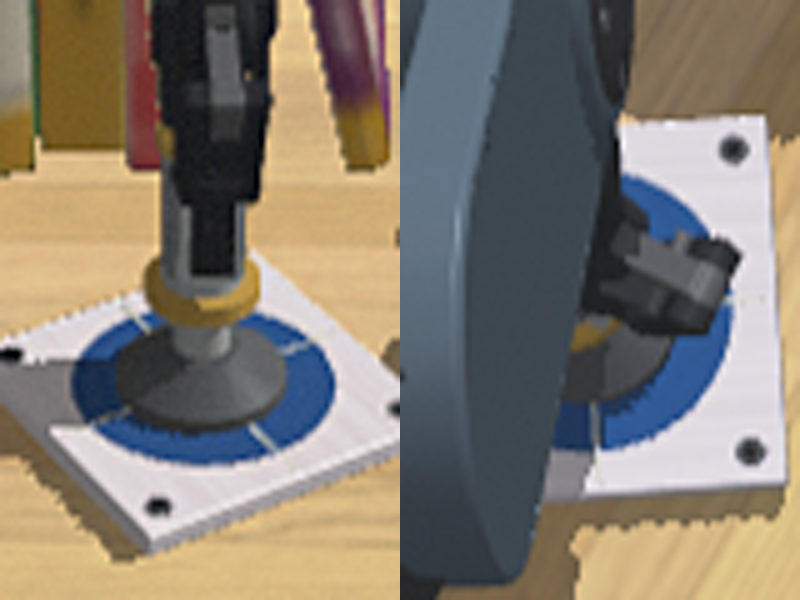

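The foot is on the spot and looks roughly centred: in the crop the foot spans 117–285 and the spot 72–335. I'll check the centring numerically before pressing.

```bash
python3 - <<'E'
from h import *
from scipy.optimize import least_squares
s=cv2.imread('pics/s4.png'); h=cv2.cvtColor(s,cv2.COLOR_BGR2HSV)
def fit(img_mask,R,z,cols,side):
    # lower edge per column, sub-pixel not needed: average over columns
    pts=[]
    for x in cols:
        r=np.flatnonzero(img_mask[185:225,x]); 
        if len(r): pts.append((x,185+r.max()+.5))
    w=np.array([ray('scene',p,z)[:2] for p in pts])
    f=least_squares(lambda c:np.hypot(*(w-c).T)-R,[.611,.112],loss='soft_l1',f_scale=.001)
    print(side,np.round(f.x,4),'rms mm',round(1e3*np.sqrt(np.mean((np.hypot(*(w-f.x).T)-R)**2)),2)); return f.x
blue=((h[...,0]>100)&(h[...,0]<125)&(h[...,1]>110))
dark=(h[...,1]<110)&(h[...,2]<115)
fit(blue,.046,.01,range(312,360),'spot')
dark[:,:]&=True
dark[208:]=0
fit(dark,.030,.010,range(320,352),'foot(z10)')
for y in range(196,214,1): print(y,[tuple(int(v) for v in h[y,x]) for x in (330,336,342)])
E
```

```text
spot [0.6126 0.1146] rms mm 1.31
foot(z10) [0.6106 0.1151] rms mm 0.88
196 [(105, 14, 73), (102, 15, 84), (108, 11, 111)]
197 [(100, 11, 72), (102, 15, 85), (113, 18, 112)]
198 [(100, 11, 70), (120, 10, 80), (100, 14, 106)]
199 [(100, 11, 72), (113, 12, 83), (102, 12, 107)]
200 [(102, 17, 75), (100, 9, 83), (95, 15, 102)]
201 [(105, 7, 72), (120, 6, 81), (90, 10, 98)]
202 [(120, 10, 77), (90, 6, 85), (102, 13, 100)]
203 [(100, 11, 71), (105, 6, 82), (105, 12, 84)]
204 [(75, 11, 48), (120, 8, 68), (30, 14, 54)]
205 [(20, 32, 48), (18, 28, 45), (109, 65, 74)]
206 [(109, 139, 101), (110, 111, 85), (109, 149, 120)]
207 [(108, 179, 140), (108, 160, 132), (108, 172, 138)]
208 [(108, 174, 135), (107, 174, 139), (107, 171, 131)]
209 [(109, 168, 135), (108, 169, 134), (108, 167, 134)]
210 [(107, 173, 134), (108, 169, 134), (108, 173, 133)]
211 [(108, 195, 128), (108, 176, 133), (108, 197, 127)]
212 [(115, 52, 162), (108, 157, 128), (128, 29, 173)]
213 [(150, 9, 209), (120, 13, 178), (3, 13, 231)]
```

The foot sits about 1–2 mm short in x. I'll lift slightly, shift 1 mm and set it down again.

drive_tool --pt "255 0 0 -0.3 0 0 0" --pt "255 0 0 -0.5 0 0 0" --pt "255 -0.1 0.04 -0.5 0 0 0" --pt "255 -0.1 0.04 -0.5 0 0 0" --pt "255 -0.1 0.04 -0.3 0 0 0" --pt "255 -0.1 0.04 -0.1 0 0 0" --pt "255 -0.1 0.04 0 0 0 0" --pt "255 -0.1 0.04 0 0 0 0" --pt "255 -0.1 0.04 0 0 0 0"

```text
t: 7.0
tcp_pos: [0.613, 0.1124, 0.0654]
tool_rot: [0.207, 0.978, 0.0, 0.0]
force: [-2.0, 0.2, 2.5]
finger_gap: 0.319
```

drive_tool --pt "255 0 0 0.1 0 0 0" --pt "255 0 0 0.2 0 0 0" --pt "255 0 0 0.3 0 0 0" --pt "255 0 0 0.4 0 0 0" --pt "255 0 0 0.5 0 0 0" --pt "255 0 0 0.5 0 0 0"

```text
t: 7.6
tcp_pos: [0.613, 0.1124, 0.0608]
tool_rot: [0.207, 0.978, 0.0, 0.0]
force: [-3.0, -0.4, 8.5]
finger_gap: 0.322
```

Force is rising as the spring should (8.5 N at about 4.6 mm). Continuing through the trip.

drive_tool --pt "255 0 0 0.1 0 0 0" --pt "255 0 0 0.2 0 0 0" --pt "255 0 0 0.3 0 0 0" --pt "255 0 0 0.4 0 0 0" --pt "255 0 0 0.5 0 0 0" --pt "255 0 0 0.6 0 0 0" --pt "255 0 0 0.65 0 0 0" --pt "255 0 0 0.65 0 0 0" --pt "255 0 0 0.65 0 0 0"

```text
t: 8.5
tcp_pos: [0.613, 0.1124, 0.0533]
tool_rot: [0.207, 0.978, 0.0, 0.0]
force: [-2.1, 0.3, 3.1]
finger_gap: 0.32
```

Force collapsed from above 8.5 N to 3 N, so it tripped. I'll nudge further to confirm the hard stop.

drive_tool --pt "255 0 0 0.05 0 0 0" --pt "255 0 0 0.1 0 0 0" --pt "255 0 0 0.1 0 0 0"

```text
t: 8.8
tcp_pos: [0.613, 0.1124, 0.0532]
tool_rot: [0.207, 0.978, 0.0, 0.0]
force: [-3.2, 0.2, 8.4]
finger_gap: 0.32
```

It's on the hard stop (force up, no travel). I'll ride the sleeve back up to rest height and then release.

drive_tool --pt "255 0 0 -0.2 0 0 0" --pt "255 0 0 -0.4 0 0 0" --pt "255 0 0 -0.6 0 0 0" --pt "255 0 0 -0.8 0 0 0" --pt "255 0 0 -1.0 0 0 0" --pt "255 0 0 -1.15 0 0 0" --pt "255 0 0 -1.2 0 0 0" --pt "255 0 0 -1.2 0 0 0" --pt "255 0 0 -1.2 0 0 0"

```text
t: 9.7
tcp_pos: [0.613, 0.1124, 0.0643]
tool_rot: [0.207, 0.978, 0.0, 0.0]
force: [-2.0, 0.2, 5.4]
finger_gap: 0.316
```

drive_tool --pt "140 0 0 0 0 0 0" --pt "120 0 0 0 0 0 0" --pt "80 0 0 0 0 0 0" --pt "40 0 0 0 0 0 0" --pt "0 0 0 0 0 0 0" --pt "0 0 0 0 0 0 0" --pt "0 0 0 0 0 0 0" --pt "0 0 0 0 0 0 0" --pt "0 0 0 0 0 0 0" --pt "0 0 0 0 0 0 0"

```text
t: 10.7
tcp_pos: [0.6129, 0.1124, 0.0643]
tool_rot: [0.207, 0.978, 0.0, 0.0]
force: [-0.5, -0.5, -0.8]
finger_gap: 0.998
```

Released; retreating straight up, then aside towards the start to clear the view.

drive_tool --pt "0 0 0 -2 0 0 0" --pt "0 0 0 -5 0 0 0" --pt "0 0 0 -9 0 0 0" --pt "0 0 0 -13 0 0 0" --pt "0 0 0 -16 0 0 0" --pt "0 0 0 -16 0 0 0" --pt "0 0 0 -16 0 0 0" --pt "0 20 -18 -16 0 0 0" --pt "0 20 -18 -16 0 0 0" --pt "0 20 -18 -16 0 0 0" --pt "0 20 -18 -16 0 0 0" --pt "0 20 -18 -16 0 0 0" --pt "0 20 -18 -16 0 0 0" --pt "0 20 -18 -16 0 0 0" --pt "0 20 -18 -16 0 0 0" --pt "0 20 -18 -16 0 0 0"

```text
t: 12.3
tcp_pos: [0.3587, 0.0286, 0.2241]
tool_rot: [0.207, 0.978, 0.0, 0.0]
force: [0.7, -0.9, 0.4]
finger_gap: 0.999
```

```bash
python3 - <<'E'
from h import *
s=snap('scene','s5.png'); t=snap('top','t5.png')
st=manip.sense(); print(st['t'],st['tcp_pos'],st['force'])
cv2.imwrite('pics/c5.png',np.hstack([cv2.resize(a,(400,600),interpolation=2) for a in (s[100:235,290:380,::-1],t[110:230,200:280,::-1])]))
E
```

```text
12.4 [0.35853574 0.02877787 0.22413987] [-0.03474352  0.34345869  0.76665291]
```

View pics/c5.png

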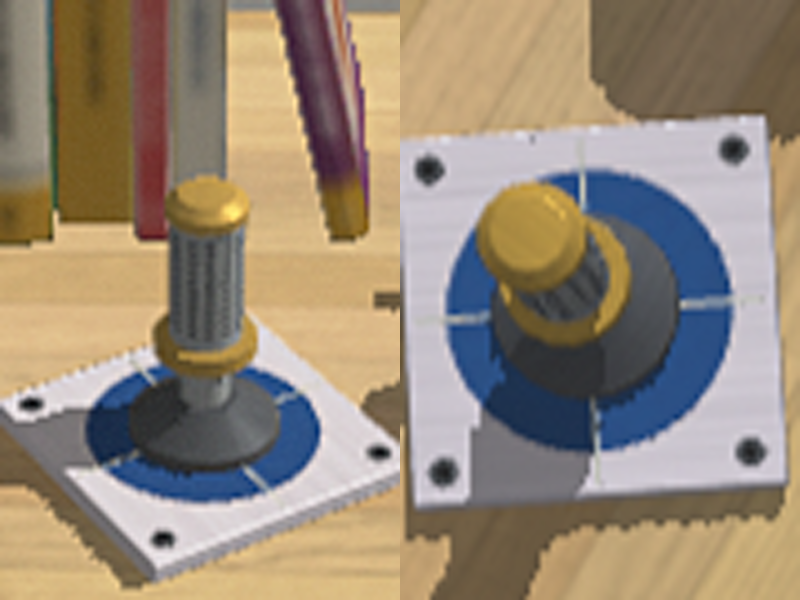

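The punch stands upright on the blue spot with its stem visible and sleeve up. In the top crop the foot centre is at about (585,307) and the spot centre at (589,310), under 1 px apart at full resolution, or about 1 mm.

```bash
python3 -c "
from station import manip
print(manip.sign_off())"
```

```text
the job is handed in; nothing more can be done
None
```

I took the dark steel punch by its grip, set it on the blue blank, pressed it until it tripped, released it and handed the job in at about 12.4 s.

- **Trip:** The press force rose to at least 8.5 N, then dropped to 3.1 N after about 12 mm of travel. A further nudge brought it up to 8.4 N with no movement, which is the hard stop. I did not press on the red blank or anywhere else.
- **Final state:** The last pictures show the punch standing upright with its sleeve back up, and the open gripper well clear.
- **Centring:** The foot is about 1 mm from the line crossing, read from the final top view.
- **Disagreement:** With the punch first on the blank, the scene camera put the foot about 2 mm short in x, while the arm's own position said about 0.5 mm. I lifted, shifted it 1 mm in x and set it down again before pressing.

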